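Seat a basket base in the weaving jig and lock the toggle clamp

ROBOT

A 6-joint arm with a two-finger parallel gripper is mounted at the origin on the work surface. World frame = base frame: x ahead of the robot, y to its left, z up, the work surface at z = 0. Lengths are in mm, angles in rad, forces in N, time in s.
With the tool pointing down it reaches from about 275 to 1000 mm from the base axis. Payload 8.4 kg.
Tool frame: the origin (TCP) lies midway between the tips of the shut fingers; the grasp point (between the pads) lies 19 mm behind it; z points along the fingers, y is the line along which they close (so a half turn about z gives the same grasp; the last joint's range is limited). The gripper opens to 85 mm and grips with 20 to 120 N. Pads are 22 mm wide; open, the fingers measure 114 mm over their backs; the gripper's body (76 mm by 85 mm) begins 54 mm behind the grasp point. The pads swing forward as they close: fully open they stand 13 mm farther back than shut.
Start: joints at [-1.256, 0.353, 1.633, -0, 1.155, -0.002], TCP at [194.703, -593.901, 231.281] pointing down, gripper open.
Joint ranges: [-2.63, 2.63], [-0.92, 2.1], [0.06, 2.66], [-1.3, 4.44], [0, 2.69], [-3.02, 3.02]. Speed limits (rad/s): [2.22, 2.22, 2.79, 3.14, 3.14, 3.14].

INTERFACE

Orientations are given as [roll, pitch, yaw] about the fixed x, y, z axes, in that order (R = Rz(yaw) Ry(pitch) Rx(roll)).
In Python, from rig import monitor, imaging, r gives the robot as it stands.
- The arm moves only by the tool drive_tool, never from a script. Its argument "plan" is a list of rows, each an object of numbers: "x", "y", "z": the shift along the tool's x, y, z in units of 50 mm (1.0 is 50 mm); "ax", "ay", "az": the turn, a rotation vector about the tool's x, y, z in units of 6 degrees (1.0 is 6 degrees); "hand": the finger opening in mm, from 0 to 85.4. In form: [{"x": .., "y": .., "z": .., "ax": .., "ay": .., "az": .., "hand": ..}, ...]. A call has 1 to 8 rows; each row is the pose to reach, as a shift and turn from the pose commanded when the call began, along the tool's axes at that moment; what a row does not reach only later rows make up. A row lasts 1/10 s, in which the tool goes at most 50 mm and 8.59 degrees, less where a joint would pass 70% of its speed; a pose out of reach is approached as far as the arm can. A call with a gripper value outside its range is refused whole. The fingers move at their own pace and stop on an object; "grip_force" is the grip in N (left out, the last holds). Time passes only in rows, so rows that repeat a pose let the fingers close. It gives the time, the measured TCP pose, the force, the opening and the grip force at its end, in the units of the state.
- monitor.sense(): the state, without advancing time (a new reading comes with each control period).
- imaging.grab_frame(name): name is "scene" or "top" or "wrist"; returns the picture (400x640x3 uint8, red, green, blue); there is no depth.
- imaging.camera_info(name): a dict with "mtx" (3x3 intrinsics, pixels), "R" (3x3) and "t" (3): a world point X has camera coordinates R X + t. Camera axes: x right, y down, z forward; pixel columns grow to the right and rows downward; lengths in mm; the calibration is good to about 2 mm. A picture is of the moment at which its call begins: read the wrist's pose just before it. camera_info takes no time and is no camera call; for the wrist camera it gives the pose at the moment of the call.
- r.sign_off(): hands the job in; it is judged then, once.
The state is a dict: "clock": time; "qpos": joint angles; "qvel": joint speeds; "joint_efforts": joint torques, N m; "eef_pos": TCP position; "tcp_rot": TCP orientation; "contact_force": force on the tool from outside, world axes, zero at the start; "wrist_torque": the same for the moment, N m; "opening": opening from 0.0 (shut) to 1.0 (fully open); "grasp_force": force on a finger pad.
Only numpy, scipy, OpenCV 4.12 (cv2) and the standard library are available. Lean on these libraries where they do the work, as an engineer would, in place of code of your own. Each camera call takes 0.05 s, during which the arm holds its last target. There are 200 camera calls.

TASK

Slide the loose wooden basket base on the jig board fully home, its long edge against the long rail and its end against the end stop, while the toggle clamp is still open. Then push the clamp's handle down past its over-centre point so that it snaps home by itself and the spindle stays locked down on the base. Push gently throughout (never more than 30 N on the base or 25 N on the handle), leave the cup, the flask and the round disc where they stand, and let go of everything.

Things in the scene. Friction and masses are not known exactly. Their poses are not given: they have to be found in the camera images.
- jig: The fixed jig: a plywood board 270 x 340 x 18 mm (its x, y, z) lying on the table, carrying two low dark wooden rails and a steel toggle clamp. Origin at the centre of the board's underside, z up.
- long_rail (a point): Middle of the bearing face of the long rail, on the board's top: at jig (5, 35, 18) mm. The rail is 10 mm high, 14 mm thick, runs along jig x from -50 to +60 mm; its bearing face looks to jig +y.
- end_stop (a point): Middle of the bearing face of the end stop, on the board's top: at jig (-60, 65, 18) mm. The stop is 10 mm high, 14 mm thick, runs along jig y from +32 to +98 mm; its bearing face looks to jig +x.
- clamp_pivot (a point): Pivot axis of the handle (along jig x), at jig (0, -42, 72) mm. Clamp frame: 34 mm wide in x (feet 68 mm), jig y -59 to +11 mm, to 85 mm above the table. The handle points to jig -y. The clamp bar pivots at jig (0, 0, 62) mm: open, it leans up at 80 degrees to 150 mm above the table (spindle no farther than jig y +45 mm); locked, it lies level to +y.
- spindle_foot (a point): Centre of the end face of the spindle's rubber foot (18 mm across), on the clamp bar 72 mm from the bar's pivot. Locked, it presses down on the base at jig (0, 72) mm.
- slab_center (a point): Centre (half-way up) of the loose basket base: a brown hardwood slab 120 x 60 x 24 mm (its x, y, z) with small dark stake holes round its edge, about 0.13 kg, lying on the board. Fully home, its centre is at jig (0, 65, 30) mm and its axes agree with the jig's. It starts 10 to 30 mm short of home, towards jig +x and +y, turned up to 10 degrees.
- slab: The same slab; origin at the centre of its underside, same axes.
- handle (a joint): Angle of the handle's root, rad: 0 open, 1.0 locked at a firm stop. Starts at 0 to 0.08; falls almost freely to about 0.58, where the spindle meets the base. From there it resists, most at 0.75 to 0.85 (8 to 12 N on the grip), less towards over-centre at about 0.93; then the load vanishes, it snaps to 1.0 by itself and stays: stop pushing then, the stop is firm.
- cup: Bystander: open steel cup, 72 mm across, 85 mm high; origin at the centre of its underside.
- flask: Bystander: white plastic flask, 70 mm across, 190 mm high; origin at the centre of its underside.
- disc: Bystander: round wooden basket base, 90 mm across, 18 mm thick, lying on the table; origin at the centre of its underside.
- grip_bend (a point): Point on the handle 20 mm from the pivot, from which its black grip goes on: 22 mm wide, 14 mm thick, 35 to 105 mm from the pivot. Straight, it would slope up at 57 degrees open and lie level locked, but it is cranked up or down there by up to 20 degrees, unmeasured and different each time: its end may lie 30 mm off, so feel for it. Push square to it, about 87 mm from the pivot.
Mind the look-alikes: they are no part of the job. Of the things that look like the slab, the smallest one is meant.

How it is judged:
By the outcome, as a careful person would: the job done as asked, in the order asked, and still so for the second after the job is handed in, with the robot touching nothing.
It also fails if it takes over 64 s, if anything falls off the work surface, if the arm or the gripper's body presses on something with over 40 N, if the wrist force passes 120 N, or if a joint passes its speed limit or range.

## Working session

There is one attempt and no reset: what is moved stays moved. The work goes in short steps, Python scripts to look and compute and a tool call to move; the robot and the scene stay as the last step left them, time stands still between calls to the robot, and variables do not carry over. Pictures are saved under pics/ and viewed, at most 10 in all, crops included, and the job is handed in when it is done.

Besides the shell and the picture viewer there is one more tool, called after "Call:" as name(argument=value, ...) on one line, values as JSON. drive_tool: Moves the arm, as the interface text tells. Its arguments: {"type":"object","properties":{"plan":{"type":"array","items":{"type":"object","properties":{"x":{"type":"number"},"y":{"type":"number"},"z":{"type":"number"},"ax":{"type":"number"},"ay":{"type":"number"},"az":{"type":"number"},"hand":{"type":"number"}}}},"grip_force":{"type":"number"}},"required":["plan"]}

```bash
mkdir -p pics; ls
python3 - <<'E'
from rig import monitor, imaging, r
import cv2
s=monitor.sense();print({k:(v if not hasattr(v,'round') else v) for k,v in s.items()})
for n in("scene","top"):
    im=imaging.grab_frame(n);cv2.imwrite(f"pics/{n}0.png",im[:,:,::-1])
    print(imaging.camera_info(n))
E
```

```text
pics
{'clock': 0.0, 'qpos': array([-1.25644667e+00,  3.53657302e-01,  1.63413897e+00, -1.49703750e-05,
        1.15520294e+00, -2.40615522e-03]), 'qvel': array([ 8.14078679e-05,  7.10109113e-04,  1.17342009e-03,  3.00204038e-05,
        4.04989657e-04, -1.13477531e-03]), 'joint_efforts': array([ 4.81414336e-04, -6.05252051e+01, -3.42062688e+01, -3.81515815e-05,
        9.43918945e-03,  1.37088122e-06]), 'eef_pos': array([ 194.52164733, -593.45237557,  230.55390004]), 'tcp_rot': array([-3.14018607e+00,  1.03031083e-05,  3.16761876e-01]), 'contact_force': array([-0.37706955, -0.62326456,  0.71896747]), 'wrist_torque': array([ 0.00059543, -0.01519985, -0.03714495]), 'grasp_force': 0.0, 'opening': 0.9982069392140993}
{'mtx': array([[437.77491219,   0.        , 318.39797531],
       [  0.        , 437.77491219, 195.67363593],
       [  0.        ,   0.        ,   1.        ]]), 'R': array([[ 0.73636989,  0.67640984, -0.01513633],
       [ 0.41440246, -0.46859554, -0.78018512],
       [-0.53481771,  0.5682323 , -0.62536555]]), 't': array([-448.88117486, -151.50104311, 1553.56386563])}
{'mtx': array([[381.4518064 ,   0.        , 319.73715717],
       [  0.        , 381.4518064 , 195.7465914 ],
       [  0.        ,   0.        ,   1.        ]]), 'R': array([[-0.01231259, -0.9996279 ,  0.02434062],
       [-0.98215192,  0.00752108, -0.18793892],
       [ 0.18768592, -0.0262202 , -0.98187906]]), 't': array([  25.04688335,  611.34136412, 1014.3566997 ])}
```

View pics/scene0.png

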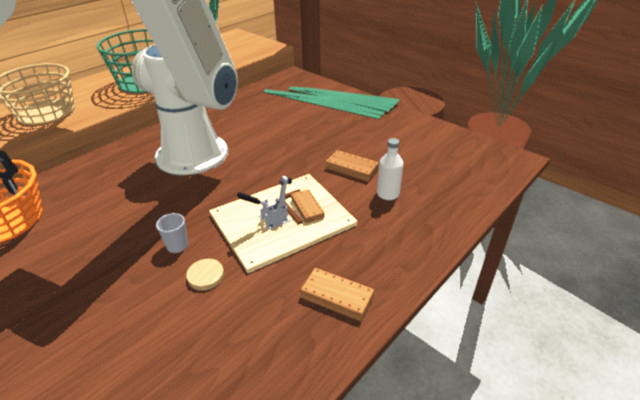

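View pics/top0.png

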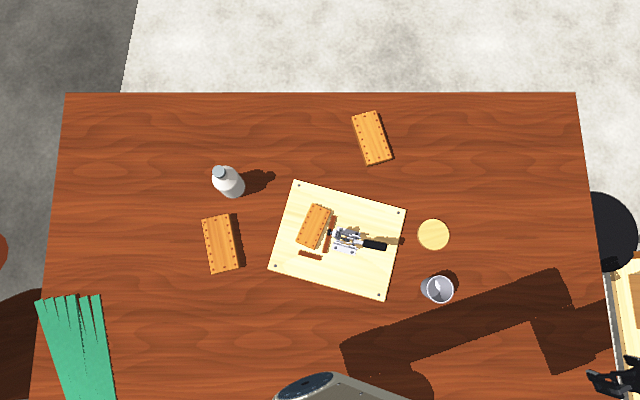

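The three slab-like things in the top view are at (315,226), (222,243) and (372,137). The one on the jig board, at (315,226), is the smallest and lies on the jig, so it is the one meant. I'll confirm with an enlarged crop.

```bash
cat > h.py <<'E'
import numpy as np, cv2
from rig import monitor, imaging, r
def ray(ci,u,v,z):
    d=ci["R"].T@np.linalg.inv(ci["mtx"])@[u,v,1.]; c=-ci["R"].T@ci["t"]
    return c+d*(z-c[2])/d[2]
def proj(ci,X):
    p=ci["mtx"]@(ci["R"]@np.asarray(X,float)+ci["t"]); return p[:2]/p[2]
E
python3 - <<'E'
from h import *
ci=imaging.camera_info("top")
P=[ray(ci,*p,18)[:2] for p in [(294,180),(406,210),(386,301),(268,269)]]
P=np.array(P);print(P.round(),np.linalg.norm(P-np.roll(P,-1,0),axis=1).round(), P.mean(0))
im=cv2.imread("pics/top0.png")[170:310,260:420]
a=cv2.resize(im,None,fx=5,fy=5,interpolation=cv2.INTER_CUBIC)[:600]
cv2.imwrite("pics/topc.png",cv2.resize(im,(640,560),interpolation=cv2.INTER_CUBIC))
E
```

```text
[[ 667.   93.]
 [ 575. -233.]
 [ 320. -163.]
 [ 411.  166.]] [338. 265. 341. 266.] [493.14505228 -34.32249675]
```

View pics/topc.png

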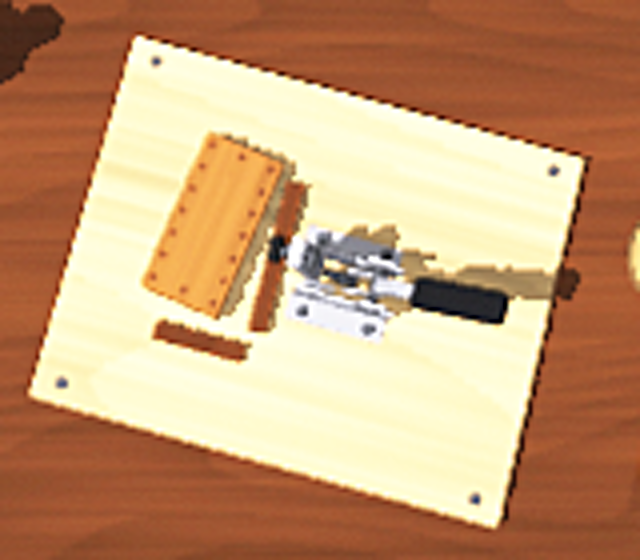

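The crop shows the small slab with top-face corners at about (210,133), (290,160), (218,320) and (143,285). The rail is to its right and the end stop is below it. The black grip runs from (412,290) to (507,308). Next I'll fit the jig and slab poses and look at the handle from the scene camera.

```bash
cat >> h.py <<'E'
from scipy.optimize import least_squares
def pose(q): # x,y,yaw -> func local->world
    c,s=np.cos(q[2]),np.sin(q[2]); return lambda X:np.array([q[0]+c*X[0]-s*X[1],q[1]+s*X[0]+c*X[1],X[2]])
def fit(ci,loc,pix,q0):
    return least_squares(lambda q:np.concatenate([proj(ci,pose(q)(l))-p for l,p in zip(loc,pix)]),q0)
E
python3 - <<'E'
from h import *
ci=imaging.camera_info("top"); cs=imaging.camera_info("scene")
u=lambda L:[(260+x/4,170+y/4) for x,y in L]
J=fit(ci,[(135,170,18),(135,-170,18),(-135,-170,18),(-135,170,18)],u([(135,37),(587,158),(500,527),(30,397)]),[493,-34,-.28])
S=fit(ci,[(60,30,42),(60,-30,42),(-60,-30,42),(-60,30,42)],u([(210,133),(290,160),(218,320),(143,285)]),[500,20,-.3])
print(J.x,J.fun.round(1),S.x,S.fun.round(1))
j=pose(J.x);c,s=np.cos(J.x[2]),np.sin(J.x[2])
d=S.x[:2]-J.x[:2];print("slab in jig",c*d[0]+s*d[1],-s*d[0]+c*d[1],np.degrees(S.x[2]-J.x[2]))
np.save("jig.npy",J.x)
img=cv2.imread("pics/scene0.png");im2=cv2.imread("pics/top0.png")
for b in(-20,-10,0,10,20):
    f=np.radians(55.5);g=f+np.radians(b)
    e=[np.array([0,-42-20*np.cos(f)-k*np.cos(g),72+20*np.sin(f)+k*np.sin(g)]) for k in(15,85)]
    print(b,[proj(cs,j(x)).round(1) for x in e],[((proj(ci,j(x))-[260,170])*4).round() for x in e])
x0,y0=200,160
cv2.imwrite("pics/sc.png",cv2.resize(img[y0:y0+100,x0:x0+160],None,fx=5,fy=5,interpolation=cv2.INTER_CUBIC))
E
```

```text
[ 4.93454227e+02 -3.36317384e+01 -2.77248930e-01] [ 0.2 -0.3 -0.4 -0.1  0.1  0.2  0.   0.1] [ 5.28410731e+02  3.60169564e+01 -4.20602861e-01] [ 0.1 -0.8 -0.4  0.8  0.7 -0.  -0.4  0.1]
slab in jig 14.55799599276894 76.55692382217393 -8.213575237528032
-20 [array([257.2, 201.2]), array([235.6, 196.6])] [array([417., 292.]), array([513., 312.])]
-10 [array([257.6, 200.4]), array([238.5, 192. ])] [array([415., 291.]), array([502., 307.])]
0 [array([258.3, 199.7]), array([242.1, 187.7])] [array([413., 290.]), array([487., 301.])]
10 [array([259. , 199.1]), array([246.3, 183.8])] [array([410., 289.]), array([469., 295.])]
20 [array([259.8, 198.5]), array([251.1, 180.5])] [array([406., 288.]), array([448., 288.])]
```

View pics/sc.png

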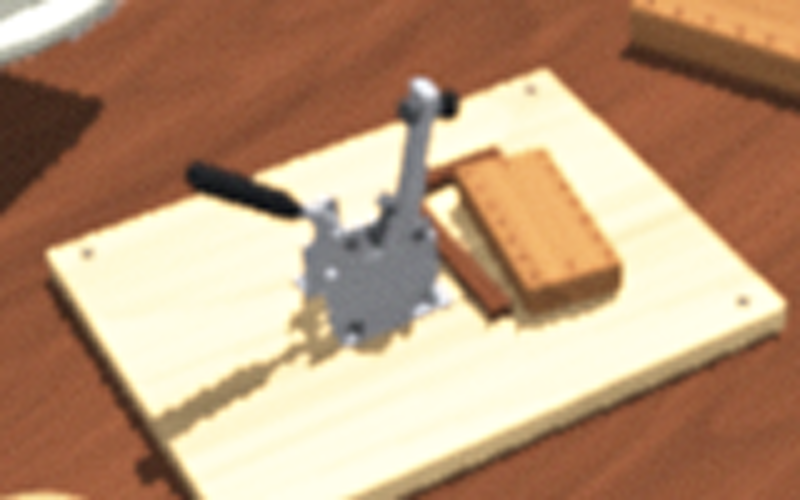

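The grip runs in the crop from (300,207) to (190,172), so it is cranked by about -15° (slopes about 42° when open). The slab is at jig (14.6, 76.6) mm, turned by -8.2°, which agrees with the task text. Now I'll move over the jig's +y side.

```bash
cat >> h.py <<'E'
from scipy.spatial.transform import Rotation as Ro
def units(jx,jy,z,tilt=0.):
    """move units from the present pose to jig x,y, world z; tool x along jig x, tool z down, tilted about jig x (deg)"""
    q=np.load("jig.npy"); s=monitor.sense(); R0=Ro.from_euler("xyz",s["tcp_rot"])
    T=Ro.from_euler("z",q[2])*Ro.from_euler("x",np.pi+np.radians(tilt))
    d=R0.inv().apply(pose(q)([jx,jy,z])-s["eef_pos"])/50
    print("xyz",d.round(3),"a",(np.degrees((R0.inv()*T).as_rotvec())/6).round(3))
def where():
    q=np.load("jig.npy"); s=monitor.sense(); p=s["eef_pos"]; Rz=Ro.from_euler("z",-q[2])
    print("t",s["clock"],"jig",Rz.apply(p-[q[0],q[1],0]).round(1),"F jig",Rz.apply(s["contact_force"]).round(1),"rot",s["tcp_rot"].round(3))
E
python3 -c "
from h import *
units(-5,145,231);where()
imaging.camera_info('top')
ci=imaging.camera_info('top');print(ray(ci,220,172,190),ray(ci,437,290,85))"
```

```text
xyz [ 1.0709e+01 -1.1237e+01  7.0000e-03] a [-1.200e-02  4.000e-03  5.672e+00]
t 0.1 jig [-134.2 -620.3  230.6] F jig [ 1.  -0.4 -0.1] rot [-3.14   0.     0.317]
[647.87870034 268.19201388 190.        ] [ 351.32287509 -286.06116227   85.        ]
```

Call:
drive_tool(plan=[{"x": 10.7, "y": -11.25, "az": 5.67, "hand": 0}, {"x": 10.7, "y": -11.25, "az": 5.67, "hand": 0}, {"x": 10.7, "y": -11.25, "az": 5.67, "hand": 0}, {"x": 10.7, "y": -11.25, "az": 5.67, "hand": 0}, {"x": 10.7, "y": -11.25, "az": 5.67, "hand": 0}, {"x": 10.7, "y": -11.25, "az": 5.67, "hand": 0}, {"x": 10.7, "y": -11.25, "az": 5.67, "hand": 0}, {"x": 10.7, "y": -11.25, "az": 5.67, "hand": 0}])

```text
invalid input
```

```bash
python3 -c "
from h import *
units(-5,145,231);where()"
```

```text
xyz [ 1.0709e+01 -1.1237e+01  7.0000e-03] a [-1.200e-02  4.000e-03  5.672e+00]
t 0.1 jig [-134.2 -620.3  230.6] F jig [ 1.  -0.4 -0.1] rot [-3.14   0.     0.317]
```

Call:
drive_tool(plan=[{"x": 0.7, "y": -0.7, "z": 0, "ax": 0, "ay": 0, "az": 1.0, "hand": 0}, {"x": 1.4, "y": -1.4, "z": 0, "ax": 0, "ay": 0, "az": 2.0, "hand": 0}, {"x": 10.7, "y": -11.25, "z": 0, "ax": 0, "ay": 0, "az": 5.67, "hand": 0}])

```text
clock: 0.4
eef_pos: [260.7, -459.3, 230.7]
tcp_rot: [-3.141, 0.0, -0.046]
contact_force: [0.6, -0.0, 0.4]
opening: 0.51
grasp_force: 0.0
```

```bash
python3 -c "
from h import *
units(-5,145,231);where()"
```

```text
xyz [ 4.8220e+00 -1.1566e+01  3.0000e-03] a [-0.008  0.003  2.205]
t 0.4 jig [-107.4 -473.1  230.7] F jig [0.6 0.1 0.4] rot [-3.141  0.    -0.046]
```

Call:
drive_tool(plan=[{"x": 4.8, "y": -11.5, "z": 0, "ax": 0, "ay": 0, "az": 2.2, "hand": 0}, {"x": 4.8, "y": -11.5, "z": 0, "ax": 0, "ay": 0, "az": 2.2, "hand": 0}, {"x": 4.8, "y": -11.5, "z": 0, "ax": 0, "ay": 0, "az": 2.2, "hand": 0}, {"x": 4.8, "y": -11.5, "z": 0, "ax": 0, "ay": 0, "az": 2.2, "hand": 0}, {"x": 4.8, "y": -11.5, "z": 0, "ax": 0, "ay": 0, "az": 2.2, "hand": 0}, {"x": 4.8, "y": -11.5, "z": 0, "ax": 0, "ay": 0, "az": 2.2, "hand": 0}, {"x": 4.8, "y": -11.5, "z": 0, "ax": 0, "ay": 0, "az": 2.2, "hand": 0}, {"x": 4.8, "y": -11.5, "z": 0, "ax": 0, "ay": 0, "az": 2.2, "hand": 0}])

```text
clock: 1.2
eef_pos: [428.8, -98.5, 231.4]
tcp_rot: [3.142, -0.0, -0.271]
contact_force: [1.0, -0.9, 0.4]
opening: -0.002
grasp_force: 0.0
```

```bash
python3 -c "
from h import *
units(-5,145,231);where()"
```

```text
xyz [ 0.816 -4.497  0.007] a [ 0.001 -0.003  0.059]
t 1.2 jig [-44.4 -80.1 231.4] F jig [ 1.2 -0.6  0.4] rot [ 3.142 -0.    -0.271]
```

Call:
drive_tool(plan=[{"x": 0.8, "y": -4.5, "z": 0, "ax": 0, "ay": 0, "az": 0.06, "hand": 0}, {"x": 0.8, "y": -4.5, "z": 0, "ax": 0, "ay": 0, "az": 0.06, "hand": 0}, {"x": 0.8, "y": -4.5, "z": 0, "ax": 0, "ay": 0, "az": 0.06, "hand": 0}, {"x": 0.8, "y": -4.5, "z": 0, "ax": 0, "ay": 0, "az": 0.06, "hand": 0}, {"x": 0.8, "y": -4.5, "z": 0, "ax": 0, "ay": 0, "az": 0.06, "hand": 0}, {"x": 0.8, "y": -4.5, "z": 1, "ax": 0, "ay": 0, "az": 0.06, "hand": 0}, {"x": 0.8, "y": -4.5, "z": 2, "ax": 0, "ay": 0, "az": 0.06, "hand": 0}, {"x": 0.8, "y": -4.5, "z": 2.6, "ax": 0, "ay": 0, "az": 0.06, "hand": 0}])

```text
clock: 2.0
eef_pos: [525.2, 105.6, 98.0]
tcp_rot: [3.14, 0.003, -0.276]
contact_force: [0.0, 0.0, 0.6]
opening: 0.001
grasp_force: 0.0
```

```bash
python3 -c "
from h import *
units(-5,140,32);where()
ci=imaging.camera_info('wrist');print(ci['R'].round(2),ci['t'].round())
cv2.imwrite('pics/w1.png',imaging.grab_frame('wrist')[:,:,::-1])"
```

```text
xyz [0.056 0.05  1.319] a [0.017 0.032 0.008]
t 2.0 jig [ -7.6 142.6  98. ] F jig [0.  0.  0.6] rot [ 3.14e+00  3.00e-03 -2.76e-01]
[[-0.27 -0.96  0.  ]
 [-0.92  0.26  0.3 ]
 [-0.29  0.08 -0.95]] [245. 455. 397.]
```

View pics/w1.png

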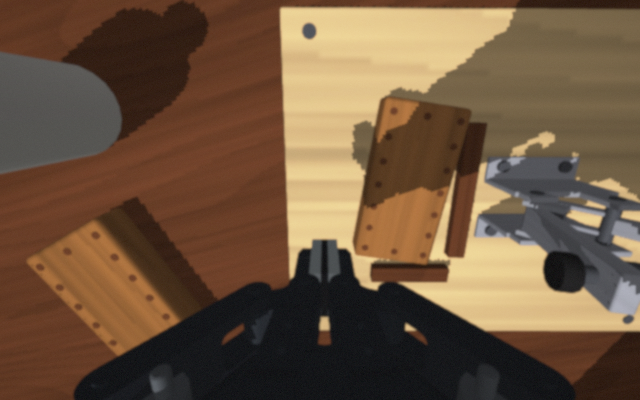

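The wrist view shows the slab at (385,95)–(430,265), the rail to its right, the stop just below and the shut fingers at (325,245), clear on the slab's +y side. Descend and push along jig -y.

Call:
drive_tool(plan=[{"x": 0.05, "y": 0.05, "z": 0.8, "ax": 0, "ay": 0, "az": 0, "hand": 0}, {"x": 0.05, "y": 0.05, "z": 1.31, "ax": 0, "ay": 0, "az": 0, "hand": 0}, {"x": 0.05, "y": 0.05, "z": 1.31, "ax": 0, "ay": 0, "az": 0, "hand": 0}, {"x": 0.05, "y": 0.15, "z": 1.31, "ax": 0, "ay": 0, "az": 0, "hand": 0}, {"x": 0.05, "y": 0.25, "z": 1.31, "ax": 0, "ay": 0, "az": 0, "hand": 0}])

```text
clock: 2.55
eef_pos: [527.3, 92.8, 37.6]
tcp_rot: [-3.141, -0.002, -0.277]
contact_force: [0.3, -0.2, 0.1]
opening: -0.003
grasp_force: 0.0
```

```bash
python3 -c "
from h import *
units(-5,120,32);where()"
```

```text
xyz [-0.06   0.217  0.111] a [-0.01  -0.02   0.002]
t 2.55 jig [ -2.  130.8  37.6] F jig [ 0.3 -0.1  0.1] rot [-3.141e+00 -2.000e-03 -2.770e-01]
```

Call:
drive_tool(plan=[{"x": 0, "y": 0.05, "z": 0.08, "ax": 0, "ay": 0, "az": 0, "hand": 0}, {"x": 0, "y": 0.1, "z": 0.08, "ax": 0, "ay": 0, "az": 0, "hand": 0}, {"x": 0, "y": 0.15, "z": 0.08, "ax": 0, "ay": 0, "az": 0, "hand": 0}, {"x": 0, "y": 0.2, "z": 0.08, "ax": 0, "ay": 0, "az": 0, "hand": 0}, {"x": 0, "y": 0.25, "z": 0.08, "ax": 0, "ay": 0, "az": 0, "hand": 0}])

```text
clock: 3.05
eef_pos: [523.3, 81.0, 32.3]
tcp_rot: [-3.141, -0.001, -0.277]
contact_force: [0.7, 4.0, 5.3]
opening: -0.003
grasp_force: 2.9
```

```bash
python3 -c "
from h import *
units(-5,110,32);where()"
```

```text
xyz [-0.047  0.168  0.006] a [-0.008 -0.009 -0.002]
t 3.05 jig [ -2.7 118.4  32.3] F jig [-0.4  4.   5.3] rot [-3.141e+00 -1.000e-03 -2.770e-01]
```

Call:
drive_tool(plan=[{"x": 0, "y": 0.05, "z": 0, "ax": 0, "ay": 0, "az": 0, "hand": 0}, {"x": 0, "y": 0.1, "z": 0, "ax": 0, "ay": 0, "az": 0, "hand": 0}, {"x": 0, "y": 0.1, "z": 0, "ax": 0, "ay": 0, "az": 0, "hand": 0}])

```text
clock: 3.35
eef_pos: [521.8, 76.3, 32.3]
tcp_rot: [-3.141, -0.001, -0.278]
contact_force: [-0.0, 4.4, 5.0]
opening: 0.004
grasp_force: 2.9
```

```bash
python3 -c "
from h import *
where()"
```

```text
t 3.35 jig [ -2.8 113.5  32.3] F jig [-1.3  4.3  5. ] rot [-3.141e+00 -1.000e-03 -2.780e-01]
```

Call:
drive_tool(plan=[{"x": 0, "y": 0.04, "z": 0, "ax": 0, "ay": 0, "az": 0, "hand": 0}, {"x": 0, "y": 0.08, "z": 0, "ax": 0, "ay": 0, "az": 0, "hand": 0}, {"x": 0, "y": 0.08, "z": 0, "ax": 0, "ay": 0, "az": 0, "hand": 0}])

```text
clock: 3.65
eef_pos: [520.6, 73.6, 32.3]
tcp_rot: [-3.139, -0.0, -0.279]
contact_force: [-1.1, 13.1, 5.2]
opening: 0.004
grasp_force: 7.1
```

```bash
python3 -c "
from h import *
where()
cv2.imwrite('pics/w2.png',cv2.resize(imaging.grab_frame('wrist')[60:300,260:520,::-1],(780,600*12//10*240//240-0)[:2]) if 0 else imaging.grab_frame('wrist')[:,:,::-1])"
```

```text
t 3.65 jig [ -3.2 110.6  32.3] F jig [-4.7 12.3  5.2] rot [-3.139 -0.    -0.279]
```

View pics/w2.png

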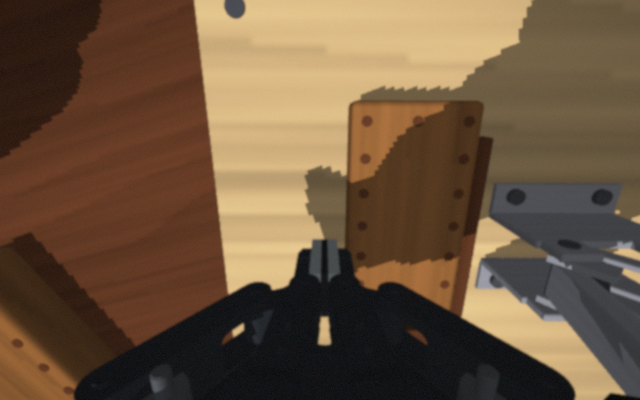

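The slab's long edge now lies against the rail (corners (350,102) and (482,102)), with the fingers touching at 12 N. Back off, go round to the +x end and push along -x.

Call:
drive_tool(plan=[{"x": 0, "y": -0.3, "z": 0, "ax": 0, "ay": 0, "az": 0, "hand": 0}, {"x": 0.8, "y": -0.4, "z": 0, "ax": 0, "ay": 0, "az": 0, "hand": 0}, {"x": 1.6, "y": -0.4, "z": 0, "ax": 0, "ay": 0, "az": 0, "hand": 0}, {"x": 2.2, "y": -0.4, "z": 0, "ax": 0, "ay": 0, "az": 0, "hand": 0}, {"x": 2.2, "y": -0.4, "z": 0, "ax": 0, "ay": 0, "az": 0, "hand": 0}, {"x": 2.2, "y": 0.3, "z": 0, "ax": 0, "ay": 0, "az": 0, "hand": 0}, {"x": 2.2, "y": 0.92, "z": 0, "ax": 0, "ay": 0, "az": 0, "hand": 0}, {"x": 2.2, "y": 0.92, "z": 0, "ax": 0, "ay": 0, "az": 0, "hand": 0}])

```text
clock: 4.5
eef_pos: [611.1, -4.6, 31.0]
tcp_rot: [3.14, 0.003, -0.279]
contact_force: [-0.1, -0.7, -0.3]
opening: 0.001
grasp_force: 0.0
```

```bash
python3 -c "
from h import *
where();units(90,65,31)
im=imaging.grab_frame('top')[:,:,::-1];cv2.imwrite('pics/t2.png',cv2.resize(im[180:300,270:400],None,fx=5,fy=5,interpolation=cv2.INTER_CUBIC)[:,:])"
```

```text
t 4.5 jig [105.2  60.2  31. ] F jig [ 0.1 -0.7 -0.3] rot [ 3.14e+00  3.00e-03 -2.79e-01]
xyz [-0.305 -0.096  0.001] a [ 0.017  0.027 -0.017]
```

View pics/t2.png

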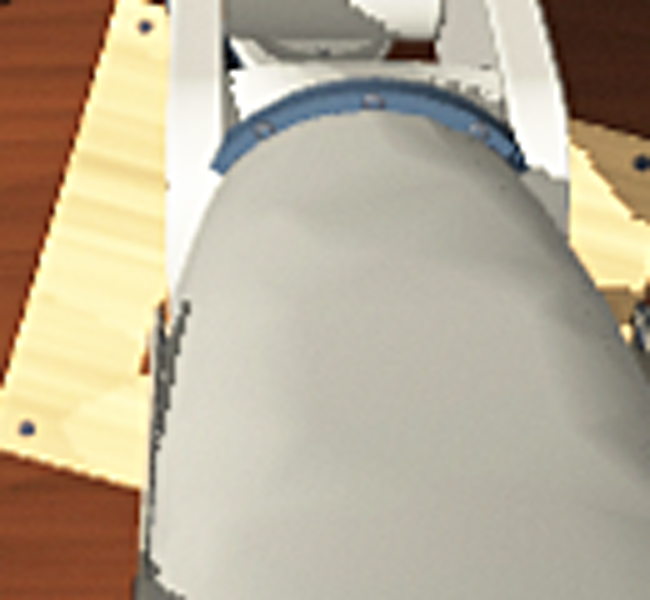

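The arm covers the slab in this top view, so I'll go by force instead. Push along -x.

Call:
drive_tool(plan=[{"x": -0.1, "y": -0.06, "z": 0, "ax": 0, "ay": 0, "az": 0, "hand": 0}, {"x": -0.18, "y": -0.06, "z": 0, "ax": 0, "ay": 0, "az": 0, "hand": 0}, {"x": -0.26, "y": -0.06, "z": 0, "ax": 0, "ay": 0, "az": 0, "hand": 0}, {"x": -0.33, "y": -0.06, "z": 0, "ax": 0, "ay": 0, "az": 0, "hand": 0}, {"x": -0.4, "y": -0.06, "z": 0, "ax": 0, "ay": 0, "az": 0, "hand": 0}, {"x": -0.46, "y": -0.06, "z": 0, "ax": 0, "ay": 0, "az": 0, "hand": 0}, {"x": -0.52, "y": -0.06, "z": 0, "ax": 0, "ay": 0, "az": 0, "hand": 0}])

```text
clock: 5.25
eef_pos: [589.6, 8.0, 32.0]
tcp_rot: [-3.141, -0.001, -0.277]
contact_force: [1.7, 1.3, -0.1]
opening: 0.002
grasp_force: 0.7
```

```bash
python3 -c "
from h import *
where()"
```

```text
t 5.25 jig [81.  66.3 32. ] F jig [ 1.2  1.7 -0.1] rot [-3.141e+00 -1.000e-03 -2.770e-01]
```

Contact, at a light load. I'll carry on in small steps.

Call:
drive_tool(plan=[{"x": -0.05, "y": 0, "z": 0, "ax": 0, "ay": 0, "az": 0, "hand": 0}, {"x": -0.1, "y": 0, "z": 0, "ax": 0, "ay": 0, "az": 0, "hand": 0}, {"x": -0.13, "y": 0, "z": 0, "ax": 0, "ay": 0, "az": 0, "hand": 0}, {"x": -0.13, "y": 0, "z": 0, "ax": 0, "ay": 0, "az": 0, "hand": 0}])

```text
clock: 5.65
eef_pos: [583.0, 9.6, 31.9]
tcp_rot: [3.142, -0.0, -0.277]
contact_force: [1.6, -0.4, 1.1]
opening: 0.003
grasp_force: 0.6
```

```bash
python3 -c "
from h import *
where()"
```

```text
t 5.65 jig [74.3 66.1 31.9] F jig [1.7 0.  1.1] rot [ 3.142 -0.    -0.277]
```

Call:
drive_tool(plan=[{"x": -0.03, "y": 0, "z": 0, "ax": 0, "ay": 0, "az": 0, "hand": 0}, {"x": -0.06, "y": 0, "z": 0, "ax": 0, "ay": 0, "az": 0, "hand": 0}, {"x": -0.06, "y": 0, "z": 0, "ax": 0, "ay": 0, "az": 0, "hand": 0}])

```text
clock: 5.95
eef_pos: [580.2, 10.4, 31.9]
tcp_rot: [3.142, -0.0, -0.277]
contact_force: [2.0, -0.2, 1.1]
opening: -0.003
grasp_force: 0.9
```

```bash
python3 -c "
from h import *
where()"
```

```text
t 5.95 jig [71.4 66.1 31.9] F jig [2.  0.4 1.1] rot [ 3.142 -0.    -0.277]
```

Call:
drive_tool(plan=[{"x": -0.02, "y": 0, "z": 0, "ax": 0, "ay": 0, "az": 0, "hand": 0}, {"x": -0.04, "y": 0, "z": 0, "ax": 0, "ay": 0, "az": 0, "hand": 0}, {"x": -0.04, "y": 0, "z": 0, "ax": 0, "ay": 0, "az": 0, "hand": 0}])

```text
clock: 6.25
eef_pos: [580.1, 10.5, 32.4]
tcp_rot: [-3.141, -0.004, -0.277]
contact_force: [6.6, -2.6, -0.6]
opening: -0.002
grasp_force: 3.5
```

```bash
python3 -c "
from h import *
where()"
```

```text
t 6.25 jig [71.3 66.2 32.4] F jig [ 7.1 -0.7 -0.6] rot [-3.141 -0.004 -0.277]
```

The slab has met the end stop (x 71.3, expected about 71). One more small nudge, then back off and go round to re-seat it in y.

Call:
drive_tool(plan=[{"x": -0.02, "y": 0, "z": 0, "ax": 0, "ay": 0, "az": 0, "hand": 0}, {"x": -0.02, "y": 0, "z": 0, "ax": 0, "ay": 0, "az": 0, "hand": 0}, {"x": 0.4, "y": 0, "z": 0, "ax": 0, "ay": 0, "az": 0, "hand": 0}, {"x": 0.5, "y": -0.8, "z": 0, "ax": 0, "ay": 0, "az": 0, "hand": 0}, {"x": 0.5, "y": -1.4, "z": 0, "ax": 0, "ay": 0, "az": 0, "hand": 0}, {"x": 0.4, "y": -1.4, "z": 0, "ax": 0, "ay": 0, "az": 0, "hand": 0}, {"x": -0.5, "y": -1.4, "z": 0, "ax": 0, "ay": 0, "az": 0, "hand": 0}, {"x": -1.4, "y": -1.4, "z": 0, "ax": 0, "ay": 0, "az": 0, "hand": 0}])

```text
clock: 7.05
eef_pos: [528.1, 97.1, 31.2]
tcp_rot: [3.141, 0.002, -0.278]
contact_force: [0.4, 1.1, 0.4]
opening: -0.001
grasp_force: 0.0
```

```bash
python3 -c "
from h import *
where();units(0,115,32)"
```

```text
t 7.05 jig [ -2.4 135.3  31.2] F jig [0.1 1.2 0.4] rot [ 3.141e+00  2.000e-03 -2.780e-01]
xyz [ 0.049  0.405 -0.016] a [ 0.008  0.015 -0.004]
```

Call:
drive_tool(plan=[{"x": 0.03, "y": 0.2, "z": 0, "ax": 0, "ay": 0, "az": 0, "hand": 0}, {"x": 0.03, "y": 0.35, "z": 0, "ax": 0, "ay": 0, "az": 0, "hand": 0}, {"x": 0.03, "y": 0.42, "z": 0, "ax": 0, "ay": 0, "az": 0, "hand": 0}, {"x": 0.03, "y": 0.46, "z": 0, "ax": 0, "ay": 0, "az": 0, "hand": 0}, {"x": 0.03, "y": 0.48, "z": 0, "ax": 0, "ay": 0, "az": 0, "hand": 0}, {"x": 0.03, "y": 0.48, "z": 0, "ax": 0, "ay": 0, "az": 0, "hand": 0}])

```text
clock: 7.65
eef_pos: [525.4, 73.7, 31.7]
tcp_rot: [-3.141, -0.0, -0.278]
contact_force: [0.1, -0.2, -0.0]
opening: 0.001
grasp_force: 0.0
```

```bash
python3 -c "
from h import *
where()"
```

```text
t 7.65 jig [  1.4 112.   31.7] F jig [ 0.1 -0.2 -0. ] rot [-3.141 -0.    -0.278]
```

Call:
drive_tool(plan=[{"x": 0, "y": 0.02, "z": 0, "ax": 0, "ay": 0, "az": 0, "hand": 0}, {"x": 0, "y": 0.04, "z": 0, "ax": 0, "ay": 0, "az": 0, "hand": 0}, {"x": 0, "y": 0.05, "z": 0, "ax": 0, "ay": 0, "az": 0, "hand": 0}, {"x": 0, "y": 0.05, "z": 0, "ax": 0, "ay": 0, "az": 0, "hand": 0}])

```text
clock: 8.05
eef_pos: [525.3, 72.7, 32.2]
tcp_rot: [-3.14, -0.001, -0.278]
contact_force: [1.3, 6.8, 0.6]
opening: -0.001
grasp_force: 4.0
```

```bash
python3 -c "
from h import *
where()"
```

```text
t 8.05 jig [  1.5 111.   32.2] F jig [-0.6  6.9  0.6] rot [-3.14e+00 -1.00e-03 -2.78e-01]
```

Call:
drive_tool(plan=[{"x": 0, "y": 0.02, "z": 0, "ax": 0, "ay": 0, "az": 0, "hand": 0}, {"x": 0, "y": 0.02, "z": 0, "ax": 0, "ay": 0, "az": 0, "hand": 0}, {"x": 0, "y": -0.5, "z": 0, "ax": 0, "ay": 0, "az": 0, "hand": 0}, {"x": 0, "y": -0.5, "z": -1, "ax": 0, "ay": 0, "az": 0, "hand": 0}, {"x": 0, "y": -0.5, "z": -2, "ax": 0, "ay": 0, "az": 0, "hand": 0}, {"x": 0, "y": -0.5, "z": -3, "ax": 0, "ay": 0, "az": 0, "hand": 0}, {"x": 0, "y": -0.5, "z": -4.2, "ax": 0, "ay": 0, "az": 0, "hand": 0}, {"x": 0, "y": 0, "z": -4.2, "ax": 0, "ay": 0, "az": 0, "hand": 0}])

```text
clock: 8.85
eef_pos: [527.8, 73.3, 248.0]
tcp_rot: [-3.137, -0.009, -0.275]
contact_force: [0.6, -0.8, -0.6]
opening: 0.001
grasp_force: 0.0
```

```bash
python3 -c "
from h import *
where();units(0,-130,240)
im=imaging.grab_frame('wrist')[:,:,::-1];cv2.imwrite('pics/w3.png',im);ci=imaging.camera_info('wrist');np.savez('w3.npz',**ci)"
```

```text
t 8.85 jig [  3.8 112.3 248. ] F jig [ 0.8 -0.6 -0.6] rot [-3.137 -0.009 -0.275]
xyz [-0.086  4.846  0.137] a [-0.043 -0.084  0.02 ]
```

View pics/w3.png

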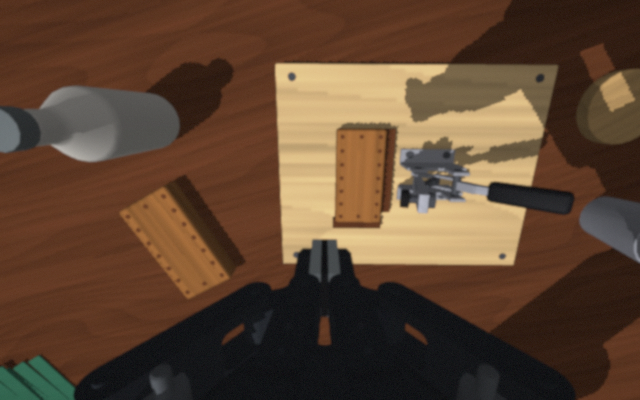

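The slab now sits flush: its right edge (388,129)–(382,222) meets the rail and its bottom meets the stop. The clamp is still open and the grip is at (490,190)–(572,203). Next I'll check this against the projection and go above the grip.

Call:
drive_tool(plan=[{"x": -0.08, "y": 0.9, "z": 0, "ax": 0, "ay": -0.08, "az": 0, "hand": 0}, {"x": -0.08, "y": 1.8, "z": 0, "ax": -0.04, "ay": -0.08, "az": 0, "hand": 0}, {"x": -0.08, "y": 2.7, "z": 0, "ax": -0.04, "ay": -0.08, "az": 0, "hand": 0}, {"x": -0.08, "y": 3.6, "z": 0, "ax": -0.04, "ay": -0.08, "az": 0, "hand": 0}, {"x": -0.08, "y": 4.2, "z": 0, "ax": -0.04, "ay": -0.08, "az": 0, "hand": 0}, {"x": -0.08, "y": 4.2, "z": 0, "ax": -0.04, "ay": -0.08, "az": 0, "hand": 0}, {"x": -0.08, "y": 4.2, "z": 0.7, "ax": -0.04, "ay": -0.08, "az": 0, "hand": 0}, {"x": -0.08, "y": 4.2, "z": 1.3, "ax": -0.04, "ay": -0.08, "az": 0, "hand": 0}])

```text
clock: 9.7
eef_pos: [463.2, -129.2, 176.1]
tcp_rot: [3.138, 0.007, -0.278]
contact_force: [-0.3, 1.0, -1.3]
opening: 0.003
grasp_force: 0.0
```

```bash
python3 -c "
from h import *
where();units(0,-96,160)
J=np.load('jig.npy');j=pose(J);ci=dict(np.load('w3.npz'))
for a,b in((60,95),(60,35),(-60,35),(-60,95)):print(proj(ci,j([a,b,42])).round())
for t in (0,.04,.08):
  f=np.radians(57)-t
  for b in(-20,-15,-10):
    g=f+np.radians(b);print(t,b,[proj(ci,j([0,-42-20*np.cos(f)-k*np.cos(g),72+20*np.sin(f)+k*np.sin(g)])).round() for k in (15,85)])
"
```

```text
t 9.7 jig [  -2.9 -100.2  176.1] F jig [-0.5  0.9 -1.3] rot [ 3.138  0.007 -0.278]
xyz [ 0.061 -0.086  0.322] a [ 0.038  0.067 -0.008]
[335. 129.]
[386. 129.]
[380. 223.]
[334. 223.]
0 -20 [array([487., 190.]), array([573., 202.])]
0 -15 [array([487., 190.]), array([573., 204.])]
0 -10 [array([486., 190.]), array([572., 206.])]
0.04 -20 [array([487., 190.]), array([573., 201.])]
0.04 -15 [array([487., 190.]), array([573., 203.])]
0.04 -10 [array([487., 190.]), array([573., 205.])]
0.08 -20 [array([488., 190.]), array([572., 200.])]
0.08 -15 [array([488., 190.]), array([573., 202.])]
0.08 -10 [array([487., 190.]), array([573., 204.])]
```

The slab is home: the projected home corners agree within 2 px. I'll now feel down for the grip.

Call:
drive_tool(plan=[{"x": 0.06, "y": -0.08, "z": 0.16, "ax": 0, "ay": 0, "az": 0, "hand": 0}, {"x": 0.06, "y": -0.08, "z": 0.32, "ax": 0, "ay": 0, "az": 0, "hand": 0}, {"x": 0.06, "y": -0.08, "z": 0.44, "ax": 0, "ay": 0, "az": 0, "hand": 0}, {"x": 0.06, "y": -0.06, "z": 0.54, "ax": 0, "ay": 0, "az": 0, "hand": 0}, {"x": 0.06, "y": -0.03, "z": 0.64, "ax": 0, "ay": 0, "az": 0, "hand": 0}, {"x": 0.06, "y": 0.0, "z": 0.72, "ax": 0, "ay": 0, "az": 0, "hand": 0}])

```text
clock: 10.3
eef_pos: [465.9, -130.4, 141.0]
tcp_rot: [3.137, 0.007, -0.277]
contact_force: [-0.5, -0.1, 1.0]
opening: -0.0
grasp_force: 0.4
```

```bash
python3 -c "
from h import *
where()"
```

```text
t 10.3 jig [-1.000e-01 -1.006e+02  1.410e+02] F jig [-0.4 -0.3  1. ] rot [ 3.137  0.007 -0.277]
```

Call:
drive_tool(plan=[{"x": 0, "y": 0.1, "z": 0.1, "ax": 0, "ay": 0, "az": 0, "hand": 0}, {"x": 0, "y": 0.18, "z": 0.2, "ax": 0, "ay": 0, "az": 0, "hand": 0}, {"x": 0, "y": 0.25, "z": 0.3, "ax": 0, "ay": 0, "az": 0, "hand": 0}, {"x": 0, "y": 0.31, "z": 0.4, "ax": 0, "ay": 0, "az": 0, "hand": 0}, {"x": 0, "y": 0.37, "z": 0.5, "ax": 0, "ay": 0, "az": 0, "hand": 0}, {"x": 0, "y": 0.42, "z": 0.6, "ax": 0, "ay": 0, "az": 0, "hand": 0}, {"x": 0, "y": 0.44, "z": 0.66, "ax": 0, "ay": 0, "az": 0, "hand": 0}])

```text
clock: 11.0
eef_pos: [458.8, -151.6, 107.3]
tcp_rot: [3.137, 0.009, -0.278]
contact_force: [-0.0, -0.2, 0.6]
opening: 0.0
grasp_force: 0.0
```

```bash
python3 -c "
from h import *
where()"
```

```text
t 11.0 jig [  -1.  -123.   107.3] F jig [ 0.  -0.2  0.6] rot [ 3.137  0.009 -0.278]
```

Now slower, into the loaded range.

Call:
drive_tool(plan=[{"x": 0, "y": 0.02, "z": 0.06, "ax": 0, "ay": 0, "az": 0, "hand": 0}, {"x": 0, "y": 0.04, "z": 0.12, "ax": 0, "ay": 0, "az": 0, "hand": 0}, {"x": 0, "y": 0.06, "z": 0.18, "ax": 0, "ay": 0, "az": 0, "hand": 0}, {"x": 0, "y": 0.08, "z": 0.24, "ax": 0, "ay": 0, "az": 0, "hand": 0}, {"x": 0, "y": 0.08, "z": 0.28, "ax": 0, "ay": 0, "az": 0, "hand": 0}])

```text
clock: 11.5
eef_pos: [458.2, -155.6, 93.9]
tcp_rot: [3.137, 0.008, -0.277]
contact_force: [-1.5, -3.1, 4.3]
opening: -0.003
grasp_force: 2.2
```

```bash
python3 -c "
from h import *
where()"
```

```text
t 11.5 jig [  -0.6 -126.9   93.9] F jig [-0.6 -3.3  4.3] rot [ 3.137  0.008 -0.277]
```

Call:
drive_tool(plan=[{"x": 0, "y": 0.02, "z": 0.04, "ax": 0, "ay": 0, "az": 0, "hand": 0}, {"x": 0, "y": 0.03, "z": 0.08, "ax": 0, "ay": 0, "az": 0, "hand": 0}, {"x": 0, "y": 0.04, "z": 0.12, "ax": 0, "ay": 0, "az": 0, "hand": 0}, {"x": 0, "y": 0.04, "z": 0.16, "ax": 0, "ay": 0, "az": 0, "hand": 0}])

```text
clock: 11.9
eef_pos: [457.8, -157.4, 86.2]
tcp_rot: [3.137, 0.008, -0.277]
contact_force: [-1.5, -0.9, 8.3]
opening: 0.001
grasp_force: 4.4
```

```bash
python3 -c "
from h import *
where()"
```

```text
t 11.9 jig [  -0.5 -128.8   86.2] F jig [-1.2 -1.3  8.3] rot [ 3.137  0.008 -0.277]
```

Call:
drive_tool(plan=[{"x": 0, "y": 0, "z": 0.04, "ax": 0, "ay": 0, "az": 0, "hand": 0}, {"x": 0, "y": 0, "z": 0.08, "ax": 0, "ay": 0, "az": 0, "hand": 0}, {"x": 0, "y": 0, "z": 0.12, "ax": 0, "ay": 0, "az": 0, "hand": 0}, {"x": 0, "y": 0, "z": 0.16, "ax": 0, "ay": 0, "az": 0, "hand": 0}])

```text
clock: 12.3
eef_pos: [457.6, -158.2, 78.5]
tcp_rot: [3.136, 0.007, -0.277]
contact_force: [-3.9, -6.2, 9.7]
opening: -0.003
grasp_force: 5.4
```

```bash
python3 -c "
from h import *
where()"
```

```text
t 12.3 jig [  -0.4 -129.6   78.5] F jig [-2.1 -7.   9.7] rot [ 3.136  0.007 -0.277]
```

Call:
drive_tool(plan=[{"x": 0, "y": 0.02, "z": 0.03, "ax": 0, "ay": 0, "az": 0, "hand": 0}, {"x": 0, "y": 0.03, "z": 0.06, "ax": 0, "ay": 0, "az": 0, "hand": 0}, {"x": 0, "y": 0.03, "z": 0.09, "ax": 0, "ay": 0, "az": 0, "hand": 0}, {"x": 0, "y": 0.03, "z": 0.11, "ax": 0, "ay": 0, "az": 0, "hand": 0}])

```text
clock: 12.7
eef_pos: [457.3, -158.8, 72.8]
tcp_rot: [3.137, 0.007, -0.277]
contact_force: [-0.3, -0.3, 6.6]
opening: -0.003
grasp_force: 3.3
```

```bash
python3 -c "
from h import *
where()"
```

```text
t 12.7 jig [  -0.5 -130.3   72.8] F jig [-0.2 -0.4  6.6] rot [ 3.137  0.007 -0.277]
```

Load falling, so over-centre is near. Now 1 mm steps.

Call:
drive_tool(plan=[{"x": 0, "y": 0, "z": 0.02, "ax": 0, "ay": 0, "az": 0, "hand": 0}, {"x": 0, "y": 0, "z": 0.04, "ax": 0, "ay": 0, "az": 0, "hand": 0}, {"x": 0, "y": 0, "z": 0.06, "ax": 0, "ay": 0, "az": 0, "hand": 0}])

```text
clock: 13.0
eef_pos: [457.2, -158.8, 69.6]
tcp_rot: [3.137, 0.008, -0.277]
contact_force: [-0.4, 0.8, 3.6]
opening: 0.003
grasp_force: 2.1
```

```bash
python3 -c "
from h import *
where()"
```

```text
t 13.0 jig [  -0.6 -130.3   69.6] F jig [-0.6  0.7  3.6] rot [ 3.137  0.008 -0.277]
```

Call:
drive_tool(plan=[{"x": 0, "y": 0, "z": 0.02, "ax": 0, "ay": 0, "az": 0, "hand": 0}, {"x": 0, "y": 0, "z": 0.04, "ax": 0, "ay": 0, "az": 0, "hand": 0}, {"x": 0, "y": 0, "z": 0.04, "ax": 0, "ay": 0, "az": 0, "hand": 0}])

```text
clock: 13.3
eef_pos: [456.9, -158.7, 67.3]
tcp_rot: [3.137, 0.008, -0.277]
contact_force: [1.3, -0.5, 1.9]
opening: -0.001
grasp_force: 0.7
```

```bash
python3 -c "
from h import *
where()"
```

```text
t 13.3 jig [  -0.9 -130.3   67.3] F jig [ 1.4 -0.1  1.9] rot [ 3.137  0.008 -0.277]
```

Call:
drive_tool(plan=[{"x": 0, "y": 0, "z": 0.02, "ax": 0, "ay": 0, "az": 0, "hand": 0}, {"x": 0, "y": 0, "z": 0.04, "ax": 0, "ay": 0, "az": 0, "hand": 0}, {"x": 0, "y": 0, "z": 0.04, "ax": 0, "ay": 0, "az": 0, "hand": 0}])

```text
clock: 13.6
eef_pos: [456.2, -158.6, 65.0]
tcp_rot: [3.137, 0.009, -0.277]
contact_force: [-0.8, -0.2, 0.8]
opening: -0.002
grasp_force: 0.0
```

```bash
python3 -c "
from h import *
where()"
```

```text
t 13.6 jig [  -1.6 -130.3   65. ] F jig [-0.8 -0.4  0.8] rot [ 3.137  0.009 -0.277]
```

The load is gone, so it has probably snapped home. I'll retreat upward and look.

Call:
drive_tool(plan=[{"x": 0, "y": 0, "z": -0.8, "ax": 0, "ay": 0, "az": 0, "hand": 0}, {"x": 0, "y": 0, "z": -1.8, "ax": 0, "ay": 0, "az": 0, "hand": 0}, {"x": 0, "y": 0, "z": -2.8, "ax": 0, "ay": 0, "az": 0, "hand": 0}, {"x": 0, "y": 0.5, "z": -3.6, "ax": 0, "ay": 0, "az": 0, "hand": 0}, {"x": 0, "y": 1.4, "z": -3.6, "ax": 0, "ay": 0, "az": 0, "hand": 0}, {"x": 0, "y": 2.4, "z": -3.6, "ax": 0, "ay": 0, "az": 0, "hand": 0}, {"x": 0, "y": 3.4, "z": -3.6, "ax": 0, "ay": 0, "az": 0, "hand": 0}, {"x": 0, "y": 3.4, "z": -3.6, "ax": 0, "ay": 0, "az": 0, "hand": 0}])

```text
clock: 14.4
eef_pos: [410.1, -326.6, 246.1]
tcp_rot: [3.136, 0.008, -0.281]
contact_force: [-0.4, -0.0, 0.4]
opening: 0.001
grasp_force: 0.0
```

```bash
python3 -c "
from h import *
where()
a=imaging.grab_frame('scene')[160:260,200:360,::-1];b=imaging.grab_frame('top')[170:310,220:460,::-1]
a=cv2.resize(a,(480,300),interpolation=cv2.INTER_CUBIC);b=cv2.resize(b,(480,280),interpolation=cv2.INTER_CUBIC)
cv2.imwrite('pics/end.png',np.vstack([a,b]))
J=np.load('jig.npy');j=pose(J);cs=imaging.camera_info('scene');ct=imaging.camera_info('top')
for th in(.85,.93,1):
  f=np.radians(57.3)*(1-th);g=f-np.radians(15)
  e=j([0,-42-20*np.cos(f)-85*np.cos(g),72+20*np.sin(f)+85*np.sin(g)]);print(th,((proj(cs,e)-[200,160])*3).round(),((proj(ct,e)-[220,170])*2).round())
print([((proj(ct,j([x,y,42]))-[220,170])*2).round() for x,y in((60,95),(60,35),(-60,35),(-60,95))])
"
```

```text
t 14.4 jig [  -0.  -304.6  246.1] F jig [-0.4 -0.2  0.4] rot [ 3.136  0.008 -0.281]
0.85 [ 93. 182.] [343. 163.]
0.93 [ 95. 189.] [341. 163.]
1 [ 98. 194.] [339. 163.]
[array([184.,  78.]), array([225.,  89.]), array([202., 172.]), array([161., 160.])]
```

View pics/end.png

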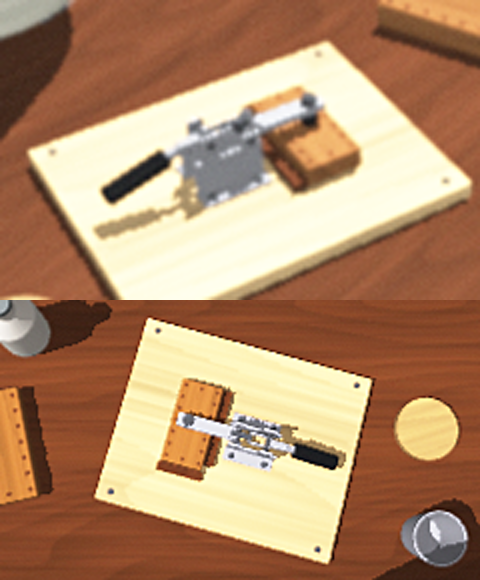

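The top half shows the clamp bar level on the slab, the spindle pressed down and the grip end at (103,195), which fits the locked angle 1.0. The bottom half shows the slab corners matching home, with the cup, flask and disc unmoved. Handing in.

```bash
python3 -c "
from h import *
print(r.sign_off())"
```

```text
the job is handed in; nothing more can be done
None
```

The job is handed in: the base is home against the rail and end stop, the clamp has snapped over and holds the base down, the cup, flask and disc stand where they were, and the arm is clear after about 14.5 s. The highest force I read was about 13 N on the base and 12 N on the handle.

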